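# Sort the clay rollers back into their racks

## Task

Clear the clay bench for the day: put the two wooden rolling dowels into the dowel rack and the two grey tube rollers into the tube rack with the end stops, each roller lying centred and fully down in a pair of notches of its own, and put the sanding pad into the small square tray. Leave the drink can standing where it is.

Things in the scene. Friction and masses are not known exactly. Their poses are not given: they have to be found in the camera images.
- dowel_thick_mid (a point): The thicker rolling dowel: a plain beech rod 21 mm across (23 mm to the fingers) and 160 mm long, 35 g. This point is the roller's middle, on its axis; y runs along it, x and z may be turned about y. Lies on the table, free to roll.
- dowel_thin_mid (a point): The thinner rolling dowel: a plain beech rod 18 mm across (19 mm to the fingers) and 158 mm long, 26 g. This point is the roller's middle, on its axis; y runs along it, x and z may be turned about y. Lies on the table, free to roll.
- tube_short_mid (a point): The shorter tube roller: a light grey plastic pipe 25 mm across (27 mm to the fingers) and 117 mm long, 45 g. This point is the roller's middle, on its axis; y runs along it, x and z may be turned about y. Lies on the table, free to roll.
- tube_long_mid (a point): The longer tube roller: a light grey plastic pipe 25 mm across (27 mm to the fingers) and 126 mm long, 45 g. This point is the roller's middle, on its axis; y runs along it, x and z may be turned about y. Lies on the table, free to roll.
- pad: Sanding pad, a beige flat square 26 x 26 x 9 mm, 12 g, lying flat on the table to the right of the rollers. Origin under its centre, z up, x and y along its sides.
- dowel_rack: Dowel rack, light wood, fixed, 160 (x) x 130 mm, base top z 8; origin under its centre. Two notched boards at x 65-77 and -65 to -77 mm, open between, no end stops: tubes are too short and fall through. 2 pairs of 90 deg V notches at y = +/-36 mm, 44 mm wide at the rim (z 44), bottom z 22; rollers lie along x, either pair. Seated axis: z 38 (thick dowel), 36 mm (thin).
- tube_rack: Tube rack, light wood, fixed, 160 (x) x 130 mm, base top z 8; origin under its centre. Two notched boards at x 34-46 and -34 to -46 mm, plain end stops 44 mm high at both ends, 146 mm apart inside: dowels are too long. 2 pairs of 90 deg V notches at y = +/-36 mm, 44 mm wide at the rim (z 44), bottom z 22; rollers lie along x, either pair. Seated axis: z 41 mm.
- pad_tray: Small square open tray of light wood, 95 x 95 mm outside and 26 mm high, walls and floor 6 mm thick, empty, fixed. Origin under its centre, on the table; x and y along its sides.
- can: Drink can, a bystander, 66 mm across and 115 mm high, standing loose to the right of the work. Origin under its centre.

How it is judged:
By the outcome, as a careful person would: the job done as asked, in the order asked, and still so for the second after the job is handed in, with the robot touching nothing.
It also fails if it takes over 106 s, if anything falls off the work surface, if the arm or the gripper's body presses on something with over 40 N, if the wrist force passes 120 N, or if a joint passes its speed limit or range.

## Robot

A 6-joint arm with a two-finger parallel gripper is mounted at the origin on a cart in front of the work surface, level with it; the furniture and walls round the work are solid. World frame = base frame: x ahead of the robot, y to its left, z up, the work surface at z = 0. Lengths are in m, angles in rad, forces in N, time in s.
With the tool pointing down it reaches from about 0.375 to 0.925 m from the base axis. Payload 5.7 kg.
Tool frame: the origin (TCP) lies between the finger pads; the fingertips stand 11 mm ahead of it and the grasp point (between the pads) lies 8 mm behind it; z points along the fingers, y is the line along which they close (so a half turn about z gives the same grasp; the last joint's range is limited). The gripper opens to 85 mm and grips with 20 to 120 N. Pads are 22 mm wide; open, the fingers measure 114 mm over their backs; the gripper's body (76 mm by 85 mm) begins 54 mm behind the grasp point. The pads swing forward as they close: fully open they stand 13 mm farther back than shut.
Start: joints at [-1.449, 0.359, 1.51, -0, 1.272, -0.115], TCP at [0.141, -0.583, 0.242] pointing down, gripper open.
Joint ranges: [-2.97, 2.97], [-1.01, 2.36], [0.21, 2.38], [-0.96, 4.11], [0.2, 2.71], [-2.98, 2.98]. Speed limits (rad/s): [2.39, 2.39, 3.14, 3.14, 3.14, 3.14].

## Interface

Orientations are given as a rotation vector (axis times angle).
In Python, from cell import env gives the robot as it stands.
- The arm moves only by the tool send_rows, never from a script. Its argument "commands" is a list of rows, each an object of numbers: "x", "y", "z": the shift along the world's x, y, z in mm; "spin": the turn about the world's z in rad; "claw": the finger opening in mm, from 0 to 85.4. In form: [{"x": .., "y": .., "z": .., "spin": .., "claw": ..}, ...]. A call has 1 to 8 rows; each row is the pose to reach, as a shift and turn from the pose commanded when the call began; what a row does not reach only later rows make up. A row lasts 1/10 s, in which the tool goes at most 50 mm and 8.59 degrees, less where a joint would pass 70% of its speed; a pose out of reach is approached as far as the arm can. A call with a gripper value outside its range is refused whole. The fingers move at their own pace and stop on an object; the grip force is fixed at half the most. Time passes only in rows, so rows that repeat a pose let the fingers close. It gives the time, the measured TCP pose, the force, the opening and the grip force at its end, in the units of the state.
- env.get_state(): the state, without advancing time (a new reading comes with each control period).
- env.get_image(name): name is "scene" or "top" or "wrist"; returns the picture (480x640x3 uint8, blue, green, red); there is no depth.
- env.camera_info(name): a dict with "camera_matrix" (3x3 intrinsics, pixels), "rvec" (rotation vector, rad) and "tvec" (3), from world to camera coordinates, as OpenCV has them. Camera axes: x right, y down, z forward; pixel columns grow to the right and rows downward; lengths in m; the calibration is good to about 2 mm. A picture is of the moment at which its call begins: read the wrist's pose just before it. camera_info takes no time and is no camera call; for the wrist camera it gives the pose at the moment of the call.
- env.sign_off(): hands the job in; it is judged then, once.
Trained networks look in the newest picture that a camera, given by its name, has taken for a name from the list of things; names that differ only in an ending like _2 or _b are one class to them, and where a whole thing is asked for, a point or a joint stands for the part that bears it (a point fixed in the world has none). Each returns a list of dicts, best first, with "conf" (0 to 1); they miss things now and then, are a little off and sometimes report something else, mostly with a low value. They report only what shows in the picture. A call takes as long as a camera call.
- env.boxes_of(name, camera): "centre" ([row, column] in pixels, amid what is visible of it).
The state is a dict: "clock": time; "joint_positions": joint angles; "qd": joint speeds; "joint_efforts": joint torques, N m; "tcp_pos": TCP position; "ee_rot": TCP orientation; "force": force on the tool from outside, world axes, zero at the start; "wrist_torque": the same for the moment, N m; "gripper_width": finger opening in m; "grip_force": force on a finger pad.
Only numpy, scipy, OpenCV 4.12 (cv2) and the standard library are available. Lean on these libraries where they do the work, as an engineer would, in place of code of your own. Each camera call takes 0.05 s, during which the arm holds its last target. There are 200 camera calls.

## Working session

There is one attempt and no reset: what is moved stays moved. The work goes in short steps, Python scripts to look and compute and a tool call to move; the robot and the scene stay as the last step left them, time stands still between calls to the robot, and variables do not carry over. Pictures are saved under pics/ and viewed, at most 14 in all, crops included, and the job is handed in when it is done.

Besides the shell and the picture viewer there is one more tool, called after "Emit:" as name(argument=value, ...), one argument or row to a line, values as JSON. send_rows: Moves the arm, as the interface text tells. Its arguments: {"type":"object","properties":{"commands":{"type":"array"}},"required":["commands"]}

```bash
ls; mkdir -p pics; python3 - <<'E'
from cell import env
import cv2
s=env.get_state(); print(s['clock'],s['tcp_pos'],s['ee_rot'],s['gripper_width'])
for c in ['scene','top']:
    im=env.get_image(c); cv2.imwrite(f'pics/{c}0.png',im)
    i=env.camera_info(c); print(c,i)
    for n in ['dowel_thick_mid','dowel_thin_mid','tube_short_mid','tube_long_mid','pad','dowel_rack','tube_rack','pad_tray','can']:
        print(n,[(round(b['conf'],2),[round(float(v)) for v in b['centre']]) for b in env.boxes_of(n,c)][:4])
E
```

```text
pics
0.0 [ 0.14065353 -0.58257677  0.24144521] [-3.11774989e+00 -3.70838867e-01  5.75557862e-05] 0.08543348238195858
scene {'camera_matrix': array([[437.14546654,   0.        , 312.70321449],
       [  0.        , 437.14546654, 242.55225527],
       [  0.        ,   0.        ,   1.        ]]), 'rvec': array([ 2.00606955, -0.56966765,  0.36714176]), 'tvec': array([-0.5969613 ,  0.04237802,  0.85563961])}
dowel_thick_mid [(0.73, [232, 234])]
dowel_thin_mid [(0.58, [249, 245])]
tube_short_mid [(0.74, [265, 264])]
tube_long_mid [(0.72, [216, 224])]
pad [(0.46, [288, 272])]
dowel_rack [(0.8, [204, 303])]
tube_rack [(0.75, [234, 326]), (0.75, [273, 354])]
pad_tray [(0.92, [273, 357])]
can [(0.65, [320, 363])]
top {'camera_matrix': array([[547.95318941,   0.        , 315.17135447],
       [  0.        , 547.95318941, 244.05652176],
       [  0.        ,   0.        ,   1.        ]]), 'rvec': array([ 2.15888739, -2.10176583,  0.15910122]), 'tvec': array([-0.30734146,  0.50329048,  1.23526759])}
dowel_thick_mid [(0.58, [280, 234])]
dowel_thin_mid [(0.69, [284, 276])]
tube_short_mid [(0.7, [282, 306])]
tube_long_mid [(0.79, [277, 197])]
pad [(0.7, [294, 339])]
dowel_rack [(0.97, [196, 221])]
tube_rack [(0.82, [209, 288])]
pad_tray [(0.94, [229, 359])]
can []
```

View pics/scene0.png

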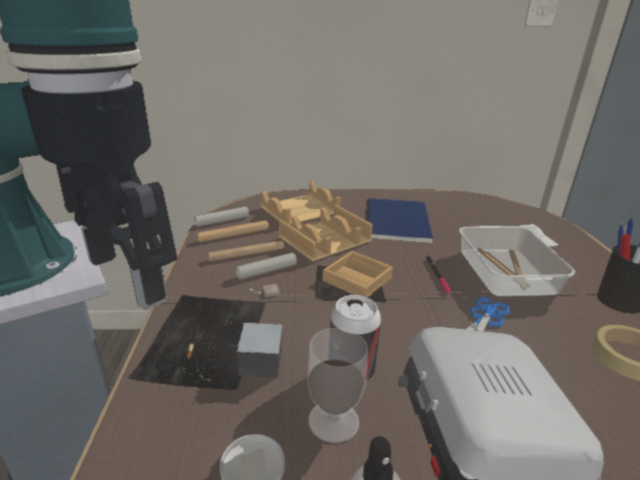

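View pics/top0.png

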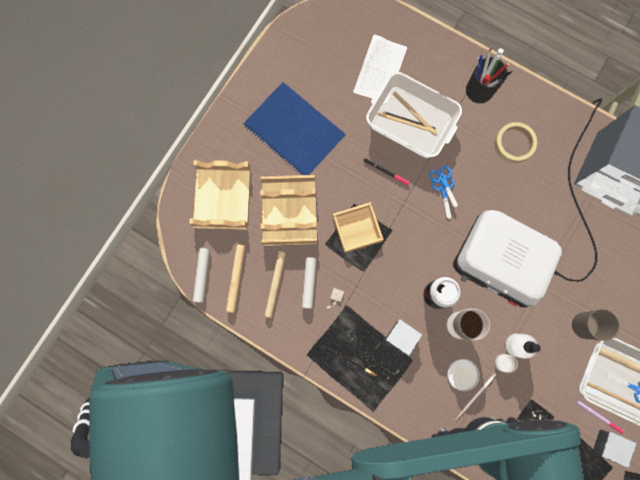

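The pictures show rollers lined up in front of the two racks. In the top view they are long tube (277,201), thick dowel (280,235), thin dowel (284,275) and short tube (282,310). The dowel rack is at (196,221), the tube rack at (209,288), the tray at (229,359), the pad at (296,337) and the can at (291,442).

```bash
cat > h.py <<'E'
from cell import env
import cv2, numpy as np
from scipy.spatial.transform import Rotation as R
def cam(c):
    i=env.camera_info(c); return i['camera_matrix'],R.from_rotvec(i['rvec']).as_matrix(),np.array(i['tvec'])
def ray(cm,rc):
    K,r,t=cm; d=r.T@np.linalg.solve(K,[rc[1],rc[0],1.]); return -r.T@t,d
def onz(cm,rc,z):
    o,d=ray(cm,rc); return o+d*(z-o[2])/d[2]
def proj(cm,p):
    K,r,t=cm; q=K@(r@np.asarray(p,float)+t); return q[:2]/q[2]   # col,row
def tri(obs):
    A=np.zeros((3,3)); b=np.zeros(3)
    for cm,rc in obs:
        o,d=ray(cm,rc); d/=np.linalg.norm(d); M=np.eye(3)-np.outer(d,d); A+=M; b+=M@o
    return np.linalg.solve(A,b)
E
python3 - <<'E'
from h import *
T=cam('top');S=cam('scene')
P={'long':((277,201),(216,224)),'thick':((280,235),(232,234)),'thin':((284,275),(249,245)),'short':((282,310),(265,264)),'pad':((295,337),(290,271)),'drack':((196,221),(204,303)),'track':((209,288),(234,326)),'tray':((229,359),(273,357))}
for k,(t,s) in P.items(): print(k,onz(T,t,.01).round(3),tri([(T,t),(S,s)]).round(3))
print('can',onz(T,(291,442),.1))
w=cam('wrist'); s=env.get_state(); print('wristcam rel tcp',-w[1].T@w[2]-s['tcp_pos'],'fwd',w[1][2],'right',w[1][0],w[0])
E
```

```text
long [ 0.43  -0.026  0.01 ] [ 0.434 -0.028  0.014]
thick [ 0.425 -0.107  0.01 ] [ 0.428 -0.107  0.008]
thin [ 0.418 -0.201  0.01 ] [ 0.416 -0.201  0.014]
short [ 0.425 -0.284  0.01 ] [ 0.421 -0.282  0.017]
pad [ 0.397 -0.348  0.01 ] [ 0.397 -0.348  0.005]
drack [ 0.628 -0.062  0.01 ] [ 0.631 -0.066  0.017]
track [ 0.6   -0.226  0.01 ] [ 0.599 -0.225  0.012]
tray [ 0.555 -0.397  0.01 ] [ 0.554 -0.396  0.017]
can [ 0.40501207 -0.57364813  0.1       ]
wristcam rel tcp [0.06514213 0.01603915 0.13194387] fwd [-0.26378315 -0.06368244 -0.96247753] right [ 2.34341556e-01 -9.72154322e-01  9.74681338e-05] [[353.11279526   0.         321.86259204]
 [  0.         353.11279526 237.06944094]
 [  0.           0.           1.        ]]
```

Emit:
send_rows(
  commands=[
    {"x": 40,"y": 30,"z": 20,"spin": -0.03},
    {"x": 80,"y": 60,"z": 30,"spin": -0.08},
    {"x": 120,"y": 100,"z": 40,"spin": -0.13},
    {"x": 160,"y": 130,"z": 40,"spin": -0.18},
    {"x": 200,"y": 170,"z": 40,"spin": -0.236},
    {"x": 235,"y": 205,"z": 40,"spin": -0.236},
    {"x": 270,"y": 240,"z": 40,"spin": -0.236},
    {"x": 300,"y": 270,"z": 40,"spin": -0.236},
  ],
)

```text
invalid input
```

Emit:
send_rows(
  commands=[
    {"x": 0,"y": 0,"z": 0},
    {"x": 0,"y": 0,"z": 0},
    {"x": 0,"y": 0,"z": 0},
  ],
)

```text
invalid input
```

```bash
cat > look.py <<'E'
import sys,pickle
from h import *
n=sys.argv[1]
s=env.get_state(); print(s['clock'],s['tcp_pos'].round(4),s['ee_rot'].round(3),s['force'].round(1))
w=cam('wrist'); im=env.get_image('wrist'); cv2.imwrite(f'pics/{n}.png',im); pickle.dump(w,open(f'{n}.pkl','wb'))
for k in sys.argv[2:]:
    b=env.boxes_of(k,'wrist')
    print(k,[(round(q['conf'],2),np.round(q['centre']),onz(w,q['centre'],.011).round(4)[:2]) for q in b[:3]])
E
python3 look.py w1 dowel_thick_mid dowel_thin_mid tube_short_mid tube_long_mid pad dowel_rack tube_rack pad_tray
```

```text
1.0 [ 0.1407 -0.5832  0.2423] [-3.119 -0.371  0.   ] [-0.1  0.1  0.8]
dowel_thick_mid []
dowel_thin_mid []
tube_short_mid []
tube_long_mid []
pad []
dowel_rack []
tube_rack []
pad_tray []
```

View pics/w1.png

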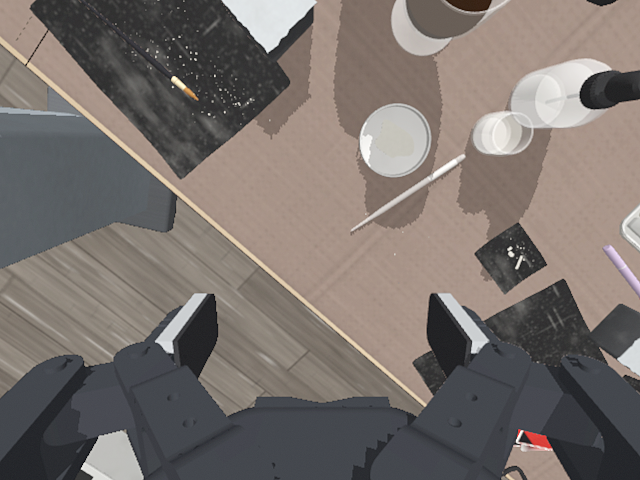

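The move was refused, probably because each row needs every key, so this wrist picture still shows the start place.

Emit:
send_rows(
  commands=[
    {"x": 40,"y": 30,"z": 20,"spin": -0.03,"claw": 85},
    {"x": 80,"y": 60,"z": 30,"spin": -0.08,"claw": 85},
    {"x": 120,"y": 100,"z": 40,"spin": -0.13,"claw": 85},
    {"x": 160,"y": 130,"z": 40,"spin": -0.18,"claw": 85},
    {"x": 200,"y": 170,"z": 40,"spin": -0.236,"claw": 85},
    {"x": 235,"y": 205,"z": 40,"spin": -0.236,"claw": 85},
    {"x": 270,"y": 240,"z": 40,"spin": -0.236,"claw": 85},
    {"x": 300,"y": 270,"z": 40,"spin": -0.236,"claw": 85},
  ],
)

```text
clock: 2.25
tcp_pos: [0.435, -0.3186, 0.2825]
ee_rot: [3.141, 0.001, 0.001]
force: [0.4, -1.3, -0.4]
gripper_width: 0.0853
grip_force: 0.0
```

Emit:
send_rows(
  commands=[
    {"x": 0,"y": 0,"z": 0,"spin": 0,"claw": 85},
    {"x": 0,"y": 0,"z": 0,"spin": 0,"claw": 85},
    {"x": 0,"y": 0,"z": 0,"spin": 0,"claw": 85},
  ],
)

```text
clock: 2.55
tcp_pos: [0.4333, -0.3208, 0.2823]
ee_rot: [3.141, 0.001, -0.001]
force: [-0.5, 0.1, 0.1]
gripper_width: 0.0851
grip_force: 0.0
```

```bash
python3 look.py w2 dowel_thick_mid dowel_thin_mid tube_short_mid tube_long_mid pad dowel_rack tube_rack pad_tray
```

```text
2.55 [ 0.4333 -0.3208  0.2823] [ 3.141e+00  1.000e-03 -1.000e-03] [-0.5  0.1  0.1]
dowel_thick_mid [(0.63, array([200., 134.]), array([ 0.4304, -0.1052]))]
dowel_thin_mid [(0.8, array([210., 217.]), array([ 0.4193, -0.1991])), (0.5, array([46., 72.]), array([ 0.5912, -0.0644]))]
tube_short_mid [(0.65, array([207., 286.]), array([ 0.4231, -0.2796])), (0.62, array([228., 339.]), array([ 0.3981, -0.3415]))]
tube_long_mid []
pad [(0.91, array([230., 340.]), array([ 0.3946, -0.3421]))]
dowel_rack [(0.59, array([46., 73.]), array([ 0.5903, -0.0646])), (0.37, array([209., 287.]), array([ 0.4201, -0.2808]))]
tube_rack [(0.83, array([ 58., 230.]), array([ 0.58 , -0.226]))]
pad_tray [(0.62, array([ 79., 389.]), array([ 0.5593, -0.3914]))]
```

View pics/w2.png

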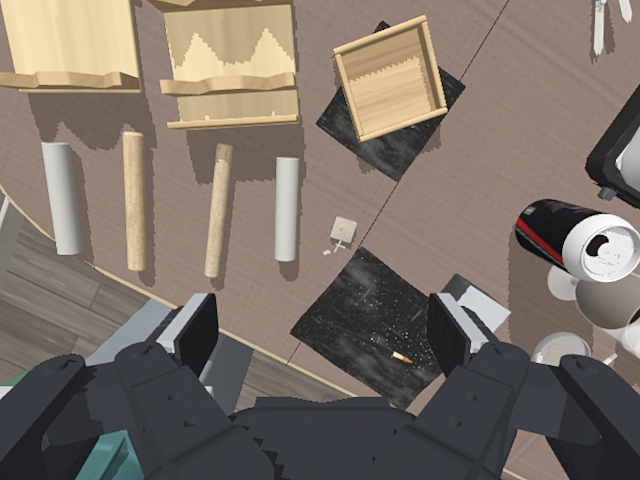

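The wrist view shows the four rollers at columns 62, 135, 218 and 287 (row about 205), the pad at (342,230), the tray at (390,79) and the can at the right. I'll move to a second view that also covers the racks.

Emit:
send_rows(
  commands=[
    {"x": 10,"y": 40,"z": 10,"spin": 0,"claw": 60},
    {"x": 20,"y": 80,"z": 20,"spin": 0,"claw": 60},
    {"x": 40,"y": 120,"z": 30,"spin": 0,"claw": 60},
    {"x": 60,"y": 160,"z": 40,"spin": 0,"claw": 60},
    {"x": 70,"y": 180,"z": 40,"spin": 0,"claw": 60},
    {"x": 70,"y": 180,"z": 40,"spin": 0,"claw": 60},
    {"x": 70,"y": 180,"z": 40,"spin": 0,"claw": 60},
    {"x": 70,"y": 180,"z": 40,"spin": 0,"claw": 60},
  ],
)

```text
clock: 3.8
tcp_pos: [0.5032, -0.1411, 0.322]
ee_rot: [3.141, 0.0, -0.001]
force: [-0.4, -0.4, -0.6]
gripper_width: 0.0602
grip_force: 0.0
```

```bash
python3 look.py w3 dowel_thick_mid dowel_thin_mid tube_short_mid tube_long_mid pad dowel_rack tube_rack pad_tray
```

```text
3.8 [ 0.5032 -0.1411  0.322 ] [ 3.141e+00  0.000e+00 -1.000e-03] [-0.4 -0.4 -0.6]
dowel_thick_mid [(0.74, array([249., 295.]), array([ 0.429 , -0.1057]))]
dowel_thin_mid [(0.82, array([259., 364.]), array([ 0.4149, -0.1967]))]
tube_short_mid [(0.85, array([252., 428.]), array([ 0.4249, -0.2814]))]
tube_long_mid [(0.72, array([246., 234.]), array([ 0.4334, -0.0263]))]
pad [(0.96, array([271., 472.]), array([ 0.3977, -0.3424]))]
dowel_rack [(0.67, array([ 78., 252.]), array([ 0.6366, -0.06  ])), (0.22, array([249., 295.]), array([ 0.4283, -0.106 ]))]
tube_rack [(0.83, array([108., 395.]), array([ 0.6031, -0.228 ]))]
pad_tray [(0.85, array([148., 528.]), array([ 0.5575, -0.3924])), (0.49, array([259., 365.]), array([ 0.4146, -0.1983]))]
```

View pics/w3.png

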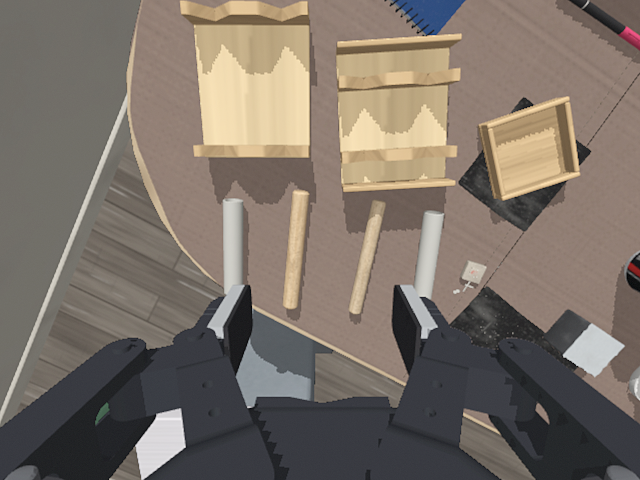

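```bash
cat > fit.py <<'E'
import pickle,sys
from h import *
from scipy.optimize import minimize
UP=3
def load(n): return pickle.load(open(f'{n}.pkl','rb')),cv2.imread(f'pics/{n}.png')
def mask(im,rc,sat=None):
    h=cv2.cvtColor(im,cv2.COLOR_BGR2HSV).astype(int)
    wood=(h[...,1]>75)&(h[...,2]>130)&(h[...,0]>9); grey=(h[...,1]<45)&(h[...,2]>125)
    m={'w':wood,'g':grey,'p':(h[...,2]>158)}[sat].astype(np.uint8)
    m=cv2.morphologyEx(m,cv2.MORPH_OPEN,np.ones((3,3)))
    m=cv2.morphologyEx(m,cv2.MORPH_CLOSE,np.ones((5,5)))
    _,l,st,_=cv2.connectedComponentsWithStats(m)
    r,c=rc; w=l[r-6:r+7,c-6:c+7]; w=w[w>0]; k=np.bincount(w).argmax()
    o=(l==k).astype(np.uint8); cs,_=cv2.findContours(o,0,1); cv2.drawContours(o,cs,-1,1,-1); return o
def prism(poly,axis,a,b):   # poly in other two axes -> faces
    mk=lambda v:np.insert(np.array(poly,float),axis,v,1)
    A,B=mk(a),mk(b); n=len(A)
    return [A,B]+[np.array([A[i],A[(i+1)%n],B[(i+1)%n],B[i]]) for i in range(n)]
def box(x0,x1,y0,y1,z0,z1): return prism([(y0,z0),(y1,z0),(y1,z1),(y0,z1)],0,x0,x1)
nb=[(-65,0),(65,0),(65,44),(58,44),(36,22),(14,44),(-14,44),(-36,22),(-58,44),(-65,44)]
def rack(xs): return box(-80,80,-65,65,0,8)+prism(nb,0,xs,xs+12)+prism(nb,0,-xs-12,-xs)
def rod(r,L): return prism([(r*np.cos(t),r*np.sin(t)) for t in np.linspace(0,2*np.pi,24)[:-1]],0,-L/2,L/2)
M={'thick':rod(10.5,160),'thin':rod(9,158),'short':rod(12.5,117),'long':rod(12.5,126),'pad':box(-13,13,-13,13,0,9),
 'drack':rack(65),'track':rack(34)+box(73,80,-65,65,0,44)+box(-80,-73,-65,65,0,44),'tray':box(-47.5,47.5,-47.5,47.5,0,26)}
def render(cm,faces,p,shape=(480,640)):
    K,r,t=cm; c,s=np.cos(p[3]),np.sin(p[3]); Rz=np.array([[c,-s,0],[s,c,0],[0,0,1]])
    o=np.zeros(shape,np.uint8)
    for f in faces:
        q=(f/1000@Rz.T+p[:3])@r.T+t; q=q@K.T; q=q[:,:2]/q[:,2:]
        cv2.fillPoly(o,[np.round(q*16).astype(np.int32)],1,shift=4)
    return o
def fit(name,obs,p0,zfree):
    def pp(v): return np.array([p0[0]+v[0]/1000,p0[1]+v[1]/1000,p0[2]+(v[3]/1000 if zfree else 0),p0[3]+v[2]/100])
    def cost(v):
        e=0
        for cm,m in obs:
            q=render(cm,M[name],pp(v)); k=m if True else 0
            e+=1-(q&k).sum()/max(1,(q|k).sum())
        return e/len(obs)
    v=np.zeros(4 if zfree else 3); best=None
    for sc in (15,5,2):
        n=len(v); S=np.vstack([v]+[v+sc*np.eye(n)[i]*(0.5 if i==3 else 1) for i in range(n)])
        r=minimize(cost,v,method='Nelder-Mead',options=dict(initial_simplex=S,xatol=.05,fatol=1e-5,maxiter=300)); v=r.x
    return pp(v),r.fun
E
cat > run.py <<'E'
from fit import *
W2,W3=load('w2'),load('w3')
T=cam('top'),cv2.imread('pics/top0.png')
J={'thick':('w',.0105,{'w2':(200,135),'w3':(249,295)},(.43,-.106)),'thin':('w',.009,{'w2':(210,218),'w3':(259,365)},(.416,-.197)),
'short':('g',.0125,{'w2':(207,287)},(.424,-.281)),'long':('g',.0125,{'w2':(200,62)},(.433,-.026)),
'drack':('w',0,{'w3':(80,255)},(.63,-.065)),'track':('w',0,{'w3':(125,395)},(.60,-.228)),'tray':('w',0,{'w2':(79,390),'w3':(148,528)},(.555,-.394)),'pad':('p',0,{'w2':(230,342),'w3':(271,474)},(.397,-.343))}
V={'w2':W2,'w3':W3}; vis={k:v[1].copy() for k,v in V.items()}
for n,(s,z,o,xy) in J.items():
    ob={k:(V[k][0],mask(V[k][1],rc,s)) for k,rc in o.items()}
    y0={'thick':-.05,'thin':-.25,'tray':.25}.get(n,0)
    for k,(cm,m) in ob.items():
        p,c=fit(n,[(cm,m)],[*xy,z,y0],False); print(n,k,p.round(4),round(c,3))
        cs,_=cv2.findContours(m,0,1); cv2.drawContours(vis[k],cs,-1,(255,0,255),1)
        cs,_=cv2.findContours(render(cm,M[n],p),0,1); cv2.drawContours(vis[k],cs,-1,(0,255,0),1)
    if len(ob)>1: p,c=fit(n,list(ob.values()),[*xy,z,y0],True); print(n,'joint z',p.round(4),round(c,3))
for k in vis: cv2.imwrite(f'pics/vis_{k}.png',vis[k])
E
python3 run.py
```

```text
thick w2 [ 0.4257 -0.1056  0.0105 -0.1139] 0.576
thick w3 [ 0.422  -0.1052  0.0105 -0.1216] 0.58
thick joint z [ 0.4233 -0.1058  0.0105 -0.1332] 0.578Traceback (most recent call last):
  File "run.py", line 9, in <module>
    ob={k:(V[k][0],mask(V[k][1],rc,s)) for k,rc in o.items()}
                   ~~~~^^^^^^^^^^^^^^
  File "fit.py", line 13, in mask
    r,c=rc; w=l[r-6:r+7,c-6:c+7]; w=w[w>0]; k=np.bincount(w).argmax()
                                              ~~~~~~~~~~~~~~~~~~~~~^^
ValueError: attempt to get argmax of an empty sequence
```

```bash
python3 - <<'E'
from fit import *
_,a=load('w2');h=cv2.cvtColor(a,cv2.COLOR_BGR2HSV)
for n,(r,c) in dict(thick=(200,135),thickedge=(200,141),thin=(210,218),thinlo=(260,213),short=(207,287),shortR=(207,296),long=(200,62),pad=(230,342),rack=(40,60),rackwall=(85,80),traywall=(50,344),tray=(110,390),table=(180,250),table2=(150,330),table3=(230,100),shadow=(215,150)).items(): print(n,h[r-1:r+2,c-1:c+2].reshape(-1,3).mean(0).round())
E
```

```text
thick [ 18.  73. 211.]
thickedge [ 17.  84. 161.]
thin [ 18.  60. 212.]
thinlo [ 17.  63. 206.]
short [ 26.  10. 207.]
shortR [ 25.  17. 137.]
long [ 27.   9. 191.]
pad [ 11.  47. 204.]
rack [ 20.  69. 235.]
rackwall [ 17.  96. 162.]
traywall [ 17.  94. 173.]
tray [ 18.  84. 222.]
table [ 11.  54. 117.]
table2 [ 11.  51. 149.]
table3 [ 12.  52. 150.]
shadow [ 10.  53. 114.]
```

```bash
sed -i "s/^    wood=.*/    wood=(h[...,1]>50)\&(h[...,2]>85)\&(h[...,0]>13)\&(h[...,0]<32); grey=(h[...,1]<34)\&(h[...,2]>100)/; s/>158/>170/" fit.py; python3 run.py
```

```text
thick w2 [ 0.4266 -0.1049  0.0105 -0.1162] 0.031
thick w3 [ 0.427  -0.1058  0.0105 -0.1192] 0.034
thick joint z [ 0.4278 -0.1059  0.0119 -0.1156] 0.037
thin w2 [ 0.4158 -0.1994  0.009  -0.1804] 0.033
thin w3 [ 0.4154 -0.1997  0.009  -0.1757] 0.03
thin joint z [ 0.4166 -0.1999  0.0098 -0.1797] 0.038
short w2 [ 0.4203 -0.2794  0.0125 -0.045 ] 0.014
long w2 [ 0.4321 -0.0239  0.0125 -0.0666] 0.01
drack w3 [ 0.627  -0.0611  0.     -0.008 ] 0.007
track w3 [ 0.5915 -0.2261  0.      0.0622] 0.023
tray w2 [ 0.5555 -0.3916  0.      0.3286] 0.01
tray w3 [ 0.5558 -0.3914  0.      0.3296] 0.015
tray joint z [ 0.5559 -0.3917 -0.0011  0.3224] 0.011
pad w2 [ 0.3949 -0.3459  0.     -0.0927] 0.165
pad w3 [ 0.3941 -0.3474  0.     -0.0992] 0.268
pad joint z [ 0.3957 -0.3462  0.003  -0.0462] 0.239
```

View pics/vis_w3.png

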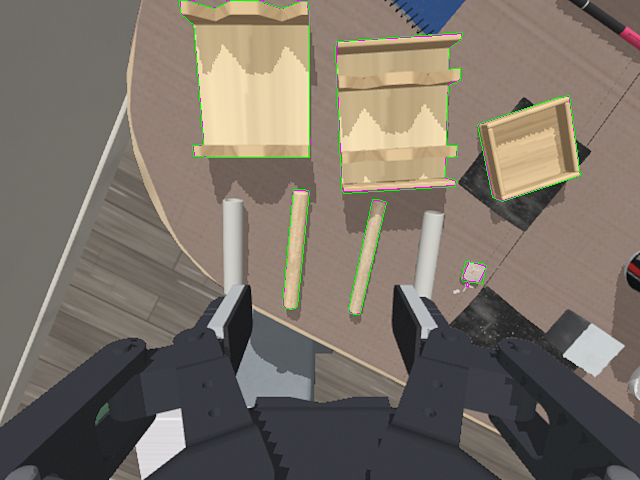

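View pics/vis_w2.png

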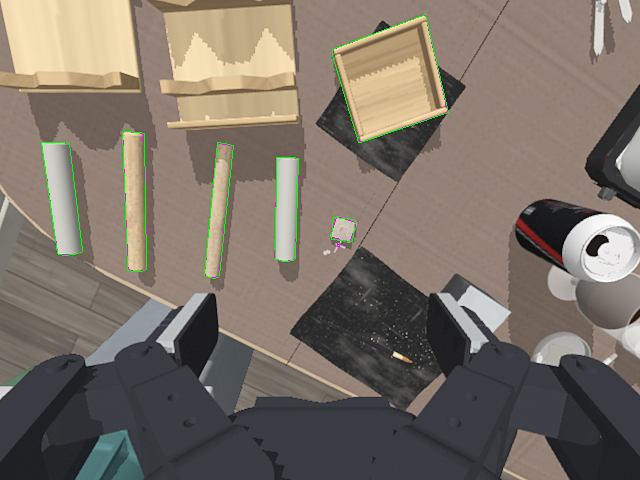

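Fits are within about 1–2 mm and the outlines match the picture. I'll go to the thick dowel at (0.427, -0.1055), yaw -0.117.

Emit:
send_rows(
  commands=[
    {"x": -20,"y": 10,"z": -45,"spin": -0.06,"claw": 50},
    {"x": -40,"y": 20,"z": -85,"spin": -0.117,"claw": 50},
    {"x": -60,"y": 30,"z": -125,"spin": -0.117,"claw": 50},
    {"x": -76,"y": 36,"z": -170,"spin": -0.117,"claw": 50},
    {"x": -76,"y": 36,"z": -215,"spin": -0.117,"claw": 50},
    {"x": -76,"y": 36,"z": -250,"spin": -0.117,"claw": 50},
    {"x": -76,"y": 36,"z": -260,"spin": -0.117,"claw": 50},
    {"x": -76,"y": 36,"z": -260,"spin": -0.117,"claw": 50},
  ],
)

```text
clock: 5.05
tcp_pos: [0.4271, -0.1039, 0.0614]
ee_rot: [-3.135, 0.182, 0.004]
force: [0.5, 0.8, 0.6]
gripper_width: 0.0501
grip_force: 0.0
```

Emit:
send_rows(
  commands=[
    {"x": 0,"y": 0,"z": -25,"spin": 0,"claw": 50},
    {"x": 0,"y": 0,"z": -48,"spin": 0,"claw": 50},
    {"x": 0,"y": 0,"z": -48,"spin": 0,"claw": 50},
  ],
)

```text
clock: 5.35
tcp_pos: [0.4281, -0.1044, 0.0142]
ee_rot: [-3.136, 0.182, 0.001]
force: [-1.0, 0.4, 0.3]
gripper_width: 0.0499
grip_force: 0.0
```

Emit:
send_rows(
  commands=[
    {"x": 0,"y": 0,"z": 0,"spin": 0,"claw": 10},
    {"x": 0,"y": 0,"z": 0,"spin": 0,"claw": 10},
    {"x": 0,"y": 0,"z": 0,"spin": 0,"claw": 10},
    {"x": 0,"y": 0,"z": 0,"spin": 0,"claw": 10},
    {"x": 0,"y": 0,"z": 0,"spin": 0,"claw": 10},
    {"x": 0,"y": 0,"z": 0,"spin": 0,"claw": 10},
  ],
)

```text
clock: 5.95
tcp_pos: [0.4291, -0.1047, 0.0161]
ee_rot: [3.135, -0.182, 0.005]
force: [-1.1, 0.4, 5.3]
gripper_width: 0.0203
grip_force: 58.4
```

Emit:
send_rows(
  commands=[
    {"x": 0,"y": 0,"z": 20,"spin": 0,"claw": 10},
    {"x": 0,"y": 0,"z": 45,"spin": 0.03,"claw": 10},
    {"x": 0,"y": 0,"z": 75,"spin": 0.06,"claw": 10},
    {"x": 0,"y": 0,"z": 95,"spin": 0.09,"claw": 10},
    {"x": 0,"y": 0,"z": 100,"spin": 0.109,"claw": 10},
    {"x": 0,"y": 0,"z": 100,"spin": 0.109,"claw": 10},
  ],
)

```text
clock: 6.55
tcp_pos: [0.4287, -0.1046, 0.1157]
ee_rot: [3.14, -0.011, 0.005]
force: [0.5, 0.1, 0.0]
gripper_width: 0.0204
grip_force: 59.1
```

Emit:
send_rows(
  commands=[
    {"x": 40,"y": 16,"z": 10,"spin": 0,"claw": 10},
    {"x": 80,"y": 32,"z": 10,"spin": 0,"claw": 10},
    {"x": 120,"y": 48,"z": 10,"spin": 0,"claw": 10},
    {"x": 160,"y": 64,"z": 10,"spin": 0,"claw": 10},
    {"x": 200,"y": 79.5,"z": 0,"spin": 0,"claw": 10},
    {"x": 200,"y": 79.5,"z": -20,"spin": 0,"claw": 10},
    {"x": 200,"y": 79.5,"z": -40,"spin": 0,"claw": 10},
    {"x": 200,"y": 79.5,"z": -40,"spin": 0,"claw": 10},
  ],
)

```text
clock: 7.35
tcp_pos: [0.6246, -0.024, 0.0699]
ee_rot: [-3.14, 0.011, 0.013]
force: [-0.9, -0.3, 0.4]
gripper_width: 0.0204
grip_force: 59.0
```

```bash
python3 look.py w4
```

```text
7.35 [ 0.6246 -0.024   0.0699] [-3.14   0.011  0.013] [-0.9 -0.3  0.4]
```

View pics/w4.png

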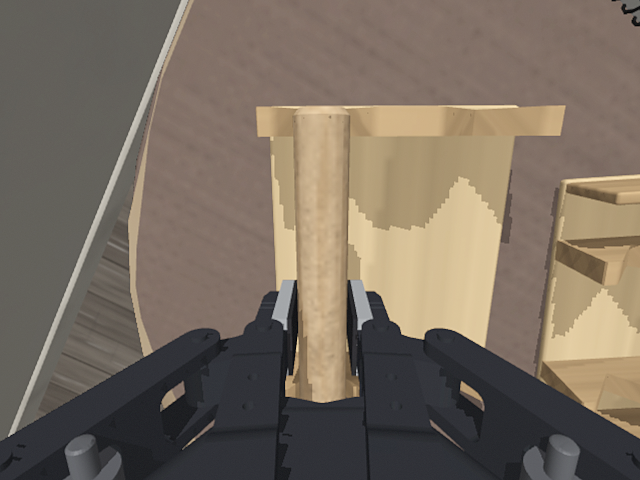

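The dowel hangs straight at column 322, over the left notch of the dowel rack, with its far end flush with the far board. I'll lower it.

Emit:
send_rows(
  commands=[
    {"x": 0,"y": -1,"z": 0,"spin": 0,"claw": 10},
    {"x": 0,"y": -1,"z": 0,"spin": 0,"claw": 10},
    {"x": 0,"y": -1,"z": -12,"spin": 0,"claw": 10},
    {"x": 0,"y": -1,"z": -24,"spin": 0,"claw": 10},
    {"x": 0,"y": -1,"z": -28,"spin": 0,"claw": 10},
    {"x": 0,"y": -1,"z": -28,"spin": 0,"claw": 10},
  ],
)

```text
clock: 8.0
tcp_pos: [0.6267, -0.0256, 0.045]
ee_rot: [-3.141, 0.012, 0.004]
force: [1.0, -0.5, -0.5]
gripper_width: 0.0205
grip_force: 59.0
```

Emit:
send_rows(
  commands=[
    {"x": 2,"y": 0,"z": 0,"spin": 0,"claw": 10},
    {"x": 2,"y": 0,"z": -1.5,"spin": 0,"claw": 10},
    {"x": 2,"y": 0,"z": -1.5,"spin": 0,"claw": 10},
  ],
)

```text
clock: 8.3
tcp_pos: [0.6301, -0.0257, 0.0449]
ee_rot: [-3.142, 0.011, -0.001]
force: [-0.5, -0.4, -0.1]
gripper_width: 0.0203
grip_force: 59.0
```

Emit:
send_rows(
  commands=[
    {"x": 0,"y": 0,"z": 0,"spin": 0,"claw": 30},
    {"x": 0,"y": 0,"z": 0,"spin": 0,"claw": 45},
    {"x": 0,"y": 0,"z": 0,"spin": 0,"claw": 45},
    {"x": 0,"y": 0,"z": 0,"spin": 0,"claw": 45},
    {"x": 0,"y": 0,"z": 40,"spin": 0,"claw": 45},
    {"x": 0,"y": 0,"z": 90,"spin": 0,"claw": 45},
    {"x": 0,"y": 0,"z": 120,"spin": 0,"claw": 45},
    {"x": 0,"y": 0,"z": 120,"spin": 0,"claw": 45},
  ],
)

```text
clock: 9.1
tcp_pos: [0.6334, -0.0262, 0.1703]
ee_rot: [3.14, -0.011, 0.015]
force: [1.2, 0.3, 0.9]
gripper_width: 0.0451
grip_force: 0.0
```

```bash
python3 look.py w5
```

```text
9.1 [ 0.6334 -0.0262  0.1703] [ 3.14  -0.011  0.015] [1.2 0.3 0.9]
```

View pics/w5.png

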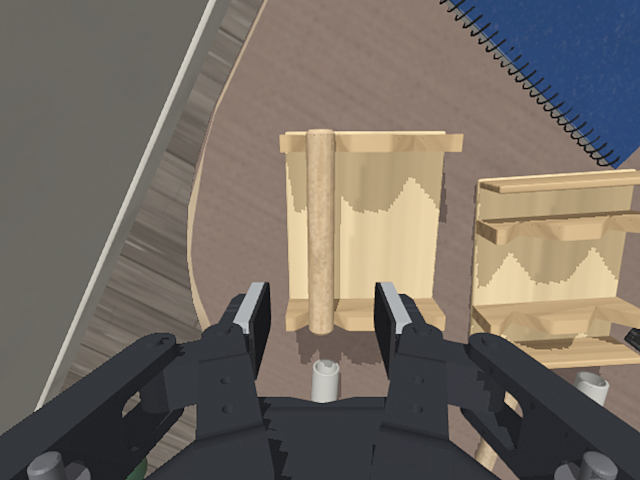

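```bash
python3 - <<'E'
from fit import *
w,im=load('w5')
m=mask(im,(200,320),'w')
p,c=fit('drack',[(w,m)],[.627,-.061,0,0],False); print('rack',p.round(4),c)
for rc,z in [((131,320),.0485),((333,321),.030),((131,440),.044),((331,420),.03),((131,410),.044)]: print(onz(w,rc,z).round(4))
M['both']=None
c_,s_=np.cos(p[3]),np.sin(p[3])
def joint(v):
    d=[f+np.array([v[0],36,38]) for f in M['thick']]
    q=render(w,M['drack']+d,p); return 1-(q&m).sum()/(q|m).sum()
for dx in range(-8,9,2): print(dx,round(joint([dx]),4),end='; ')
E
```

```text
rack [ 0.6267 -0.0614  0.     -0.0034] 0.06922529746508022
[ 0.706  -0.0257  0.0485]
[ 0.5392 -0.0251  0.03  ]
[ 0.7055 -0.11    0.044 ]
[ 0.5404 -0.1105  0.03  ]
[ 0.7056 -0.0889  0.044 ]
-8 0.0672; -6 0.0655; -4 0.0639; -2 0.0622; 0 0.0597; 2 0.0597; 4 0.0637; 6 0.0685; 8 0.073;
```

The thick dowel sits in the left notch pair, centred to about 1 mm. Next is the thin dowel.

Emit:
send_rows(
  commands=[
    {"x": -35,"y": -29,"z": 0,"spin": -0.03,"claw": 50},
    {"x": -70,"y": -58,"z": 0,"spin": -0.06,"claw": 50},
    {"x": -105,"y": -87,"z": 0,"spin": -0.1,"claw": 50},
    {"x": -140,"y": -116,"z": 0,"spin": -0.14,"claw": 50},
    {"x": -180,"y": -145,"z": 0,"spin": -0.17,"claw": 50},
    {"x": -215,"y": -174,"z": -30,"spin": -0.17,"claw": 50},
    {"x": -215,"y": -174,"z": -70,"spin": -0.17,"claw": 50},
    {"x": -215,"y": -174,"z": -100,"spin": -0.17,"claw": 50},
  ],
)

```text
clock: 9.95
tcp_pos: [0.4118, -0.1996, 0.0624]
ee_rot: [-3.127, 0.283, 0.004]
force: [-0.8, 0.8, -0.2]
gripper_width: 0.05
grip_force: 0.0
```

Emit:
send_rows(
  commands=[
    {"x": 0,"y": 0,"z": 0,"spin": 0,"claw": 50},
    {"x": 0,"y": 0,"z": 0,"spin": 0,"claw": 50},
  ],
)

```text
clock: 10.15
tcp_pos: [0.4138, -0.199, 0.0641]
ee_rot: [-3.128, 0.278, 0.005]
force: [1.3, -0.2, -0.8]
gripper_width: 0.0501
grip_force: 0.0
```

Emit:
send_rows(
  commands=[
    {"x": 2,"y": -1,"z": -25,"spin": 0,"claw": 50},
    {"x": 2,"y": -1,"z": -49,"spin": 0,"claw": 50},
    {"x": 2,"y": -1,"z": -49,"spin": 0,"claw": 10},
    {"x": 2,"y": -1,"z": -49,"spin": 0,"claw": 10},
    {"x": 2,"y": -1,"z": -49,"spin": 0,"claw": 10},
    {"x": 2,"y": -1,"z": -49,"spin": 0,"claw": 10},
    {"x": 2,"y": -1,"z": -49,"spin": 0,"claw": 10},
    {"x": 2,"y": -1,"z": -49,"spin": 0,"claw": 10},
  ],
)

```text
clock: 10.95
tcp_pos: [0.4177, -0.2012, 0.0171]
ee_rot: [3.128, -0.278, 0.004]
force: [-0.3, 1.4, 9.1]
gripper_width: 0.0171
grip_force: 59.5
```

Emit:
send_rows(
  commands=[
    {"x": 0,"y": 0,"z": 20,"spin": 0,"claw": 10},
    {"x": 0,"y": 0,"z": 45,"spin": 0.04,"claw": 10},
    {"x": 0,"y": 0,"z": 75,"spin": 0.09,"claw": 10},
    {"x": 0,"y": 0,"z": 100,"spin": 0.14,"claw": 10},
    {"x": 0,"y": 0,"z": 110,"spin": 0.172,"claw": 10},
    {"x": 0,"y": 0,"z": 110,"spin": 0.172,"claw": 10},
  ],
)

```text
clock: 11.55
tcp_pos: [0.4181, -0.2015, 0.128]
ee_rot: [3.139, -0.008, 0.006]
force: [0.8, -0.9, -1.2]
gripper_width: 0.0171
grip_force: 59.0
```

Emit:
send_rows(
  commands=[
    {"x": 40,"y": 20,"z": 0,"spin": 0,"claw": 10},
    {"x": 80,"y": 40,"z": 0,"spin": 0,"claw": 10},
    {"x": 120,"y": 60,"z": 0,"spin": 0,"claw": 10},
    {"x": 160,"y": 80,"z": 0,"spin": 0,"claw": 10},
    {"x": 211,"y": 104,"z": -10,"spin": 0,"claw": 10},
    {"x": 211,"y": 104,"z": -35,"spin": 0,"claw": 10},
    {"x": 211,"y": 104,"z": -50,"spin": 0,"claw": 10},
    {"x": 211,"y": 104,"z": -50,"spin": 0,"claw": 10},
  ],
)

```text
clock: 12.35
tcp_pos: [0.6241, -0.096, 0.0722]
ee_rot: [-3.14, 0.009, 0.012]
force: [0.1, -0.7, -0.4]
gripper_width: 0.0169
grip_force: 58.9
```

Emit:
send_rows(
  commands=[
    {"x": 0,"y": 0,"z": 0,"spin": 0,"claw": 10},
    {"x": 0,"y": 0,"z": 0,"spin": 0,"claw": 10},
  ],
)

```text
clock: 12.55
tcp_pos: [0.6273, -0.0975, 0.0766]
ee_rot: [3.141, -0.01, 0.001]
force: [-0.2, 0.2, -0.0]
gripper_width: 0.0168
grip_force: 58.9
```

Emit:
send_rows(
  commands=[
    {"x": 1,"y": 0,"z": -15,"spin": 0,"claw": 10},
    {"x": 1,"y": 0,"z": -28,"spin": 0,"claw": 10},
    {"x": 1,"y": 0,"z": -32,"spin": 0,"claw": 10},
    {"x": 1,"y": 0,"z": -32,"spin": 0,"claw": 10},
    {"x": 1,"y": 0,"z": -32,"spin": 0,"claw": 10},
  ],
)

```text
clock: 13.05
tcp_pos: [0.6277, -0.0971, 0.0432]
ee_rot: [3.141, -0.008, -0.003]
force: [-1.7, -3.4, 1.7]
gripper_width: 0.017
grip_force: 59.1
```

Emit:
send_rows(
  commands=[
    {"x": 0,"y": 0,"z": 0,"spin": 0,"claw": 30},
    {"x": 0,"y": 0,"z": 0,"spin": 0,"claw": 45},
    {"x": 0,"y": 0,"z": 0,"spin": 0,"claw": 45},
    {"x": 0,"y": 0,"z": 0,"spin": 0,"claw": 45},
    {"x": 0,"y": 0,"z": 40,"spin": 0,"claw": 45},
    {"x": 0,"y": 0,"z": 90,"spin": 0,"claw": 45},
    {"x": 0,"y": 0,"z": 120,"spin": 0,"claw": 45},
    {"x": 0,"y": 0,"z": 120,"spin": 0,"claw": 45},
  ],
)

```text
clock: 13.85
tcp_pos: [0.6324, -0.0975, 0.1693]
ee_rot: [3.139, -0.008, 0.015]
force: [-0.0, -0.6, -0.2]
gripper_width: 0.0448
grip_force: 0.0
```

```bash
python3 look.py w6;  python3 - <<'E'
from fit import *
w,im=load('w6')
m=mask(im,(200,320),'w'); p=[.6267,-.0613,0,-.005]
for k,y,z in (('thick',36,38),('thin',-36,36)):
    def j(dx):
        d=[f+np.array([1,36,38]) for f in M['thick']] if k=='thin' else []
        d+=[f+np.array([dx,y,z]) for f in M[k]]
        q=render(w,M['drack']+d,p); return 1-(q&m).sum()/(q|m).sum()
    print(k,[(dx,round(j(dx),4)) for dx in range(-6,7,2)])
E
```

```text
13.85 [ 0.6324 -0.0975  0.1693] [ 3.139 -0.008  0.015] [-0.  -0.6 -0.2]
thick [(-6, np.float64(0.0863)), (-4, np.float64(0.0846)), (-2, np.float64(0.083)), (0, np.float64(0.0795)), (2, np.float64(0.0788)), (4, np.float64(0.08)), (6, np.float64(0.081))]
thin [(-6, np.float64(0.0755)), (-4, np.float64(0.074)), (-2, np.float64(0.0726)), (0, np.float64(0.0712)), (2, np.float64(0.0734)), (4, np.float64(0.0771)), (6, np.float64(0.0815))]
```

View pics/w6.png

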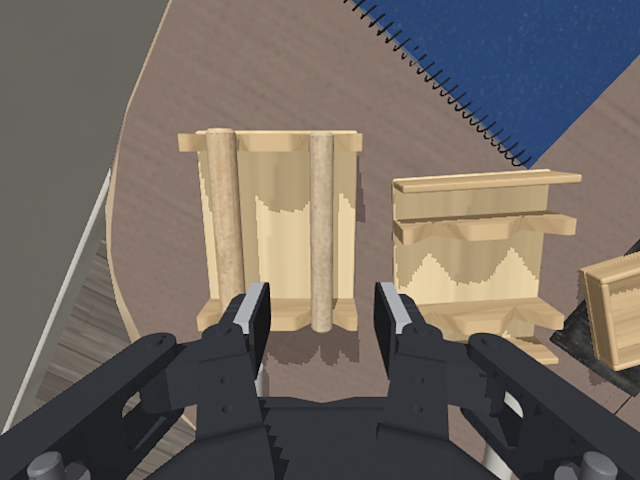

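Both dowels are seated, at columns 222 and 320. Next is the long tube.

Emit:
send_rows(
  commands=[
    {"x": -40,"y": 15,"z": 0,"spin": -0.03,"claw": 50},
    {"x": -80,"y": 30,"z": 0,"spin": -0.062,"claw": 50},
    {"x": -120,"y": 45,"z": 0,"spin": -0.062,"claw": 50},
    {"x": -160,"y": 60,"z": 0,"spin": -0.062,"claw": 50},
    {"x": -197,"y": 73,"z": -20,"spin": -0.062,"claw": 50},
    {"x": -197,"y": 73,"z": -60,"spin": -0.062,"claw": 50},
    {"x": -197,"y": 73,"z": -95,"spin": -0.062,"claw": 50},
    {"x": -197,"y": 73,"z": -95,"spin": -0.062,"claw": 50},
  ],
)

```text
clock: 14.7
tcp_pos: [0.4272, -0.0227, 0.065]
ee_rot: [-3.138, 0.105, 0.015]
force: [-0.7, 0.7, -0.4]
gripper_width: 0.05
grip_force: 0.0
```

Emit:
send_rows(
  commands=[
    {"x": 0,"y": 0,"z": 0,"spin": 0,"claw": 50},
    {"x": 0,"y": 0,"z": 0,"spin": 0,"claw": 50},
  ],
)

```text
clock: 14.9
tcp_pos: [0.4326, -0.0239, 0.0696]
ee_rot: [3.14, -0.106, 0.002]
force: [-0.9, 0.3, 0.0]
gripper_width: 0.05
grip_force: 0.0
```

```bash
python3 - <<'E'
from fit import *
w,im=load('w3'); m=mask(im,(125,395),'w')
for a in (76,78,80,82):
    M['track']=box(-a,a,-65,65,0,8)+prism(nb,0,34,46)+prism(nb,0,-46,-34)+box(73,a,-65,65,0,44)+box(-a,-73,-65,65,0,44)
    p,c=fit('track',[(w,m)],[.592,-.226,0,.06],False); print(a,p.round(4),round(c,4))
E
```

```text
76 [ 0.5932 -0.2261  0.      0.0518] 0.0381
78 [ 0.5922 -0.2259  0.      0.0611] 0.0151
80 [ 0.5916 -0.2263  0.      0.0644] 0.0218
82 [ 0.5914 -0.2262  0.      0.0641] 0.0469
```

Rack at (0.592, -0.226), yaw about 0.062. The gripper is directly over the tube.

Emit:
send_rows(
  commands=[
    {"x": 0,"y": 0,"z": -25,"spin": 0,"claw": 50},
    {"x": 0,"y": 0,"z": -52,"spin": 0,"claw": 50},
    {"x": 0,"y": 0,"z": -52,"spin": 0,"claw": 10},
    {"x": 0,"y": 0,"z": -52,"spin": 0,"claw": 10},
    {"x": 0,"y": 0,"z": -52,"spin": 0,"claw": 10},
    {"x": 0,"y": 0,"z": -52,"spin": 0,"claw": 10},
    {"x": 0,"y": 0,"z": -52,"spin": 0,"claw": 10},
    {"x": 0,"y": 0,"z": -52,"spin": 0,"claw": 10},
  ],
)

```text
clock: 15.7
tcp_pos: [0.4324, -0.0238, 0.0175]
ee_rot: [3.14, -0.105, 0.003]
force: [-0.2, -0.4, 9.0]
gripper_width: 0.0249
grip_force: 59.6
```

Emit:
send_rows(
  commands=[
    {"x": 0,"y": 0,"z": 20,"spin": 0,"claw": 10},
    {"x": 0,"y": 0,"z": 45,"spin": 0.04,"claw": 10},
    {"x": 0,"y": 0,"z": 75,"spin": 0.08,"claw": 10},
    {"x": 0,"y": 0,"z": 100,"spin": 0.12,"claw": 10},
    {"x": 0,"y": 0,"z": 110,"spin": 0.13,"claw": 10},
    {"x": 0,"y": 0,"z": 110,"spin": 0.13,"claw": 10},
  ],
)

```text
clock: 16.3
tcp_pos: [0.4328, -0.0239, 0.1279]
ee_rot: [3.139, 0.098, 0.005]
force: [-0.2, 0.1, -0.5]
gripper_width: 0.0252
grip_force: 59.2
```

Emit:
send_rows(
  commands=[
    {"x": 30,"y": -32,"z": 0,"spin": 0,"claw": 10},
    {"x": 60,"y": -64,"z": 0,"spin": 0,"claw": 10},
    {"x": 90,"y": -96,"z": 0,"spin": 0,"claw": 10},
    {"x": 120,"y": -128,"z": 0,"spin": 0,"claw": 10},
    {"x": 157,"y": -166,"z": -10,"spin": 0,"claw": 10},
    {"x": 157,"y": -166,"z": -30,"spin": 0,"claw": 10},
    {"x": 157,"y": -166,"z": -45,"spin": 0,"claw": 10},
    {"x": 157,"y": -166,"z": -45,"spin": 0,"claw": 10},
  ],
)

```text
clock: 17.1
tcp_pos: [0.5849, -0.1878, 0.0775]
ee_rot: [-3.136, -0.097, 0.013]
force: [-0.3, 1.1, -1.3]
gripper_width: 0.0247
grip_force: 59.2
```

Emit:
send_rows(
  commands=[
    {"x": 0,"y": 0,"z": 0,"spin": 0,"claw": 10},
    {"x": 0,"y": 0,"z": 0,"spin": 0,"claw": 10},
  ],
)

```text
clock: 17.3
tcp_pos: [0.5883, -0.1889, 0.0821]
ee_rot: [-3.14, -0.1, 0.0]
force: [0.2, -0.2, -1.2]
gripper_width: 0.0245
grip_force: 59.2
```

```bash
python3 look.py w7; python3 - <<'E'
from fit import *
w,im=load('w7'); im=im.copy()
a=78
M['track']=box(-a,a,-65,65,0,8)+prism(nb,0,34,46)+prism(nb,0,-46,-34)+box(73,a,-65,65,0,44)+box(-a,-73,-65,65,0,44)
c,s=np.cos(.062),np.sin(.062)
K,r,t=w
for f in M['track']:
    q=(f/1000@np.array([[c,-s,0],[s,c,0],[0,0,1]]).T+[.592,-.226,0])@r.T+t
    if q[:,2].min()<.05: continue
    q=q@K.T; cv2.polylines(im,[np.int32(np.round(q[:,:2]/q[:,2:]))],True,(0,255,0),1)
cv2.imwrite('pics/w7v.png',im)
E
```

```text
17.3 [ 0.5883 -0.1889  0.0821] [-3.14 -0.1   0.  ] [ 0.2 -0.2 -1.2]
```

View pics/w7v.png

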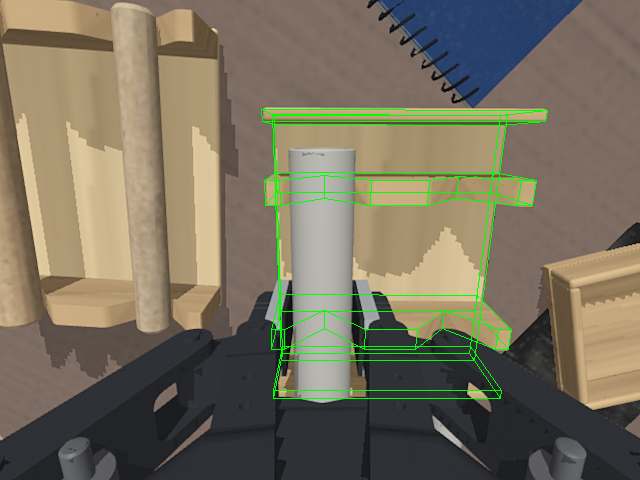

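The modelled rack lies on the picture and the tube (column 322) is over its left notches. I'll lower and release.

Emit:
send_rows(
  commands=[
    {"x": 1,"y": -1,"z": -15,"spin": 0,"claw": 10},
    {"x": 1,"y": -1,"z": -30,"spin": 0,"claw": 10},
    {"x": 1,"y": -1,"z": -35,"spin": 0,"claw": 10},
    {"x": 1,"y": -1,"z": -35,"spin": 0,"claw": 10},
    {"x": 1,"y": -1,"z": -35,"spin": 0,"claw": 10},
  ],
)

```text
clock: 17.85
tcp_pos: [0.5893, -0.1905, 0.046]
ee_rot: [-3.139, -0.099, 0.002]
force: [0.3, 0.4, 0.0]
gripper_width: 0.025
grip_force: 59.1
```

Emit:
send_rows(
  commands=[
    {"x": 0,"y": 0,"z": 0,"spin": 0,"claw": 30},
    {"x": 0,"y": 0,"z": 0,"spin": 0,"claw": 47},
    {"x": 0,"y": 0,"z": 0,"spin": 0,"claw": 47},
    {"x": 0,"y": 0,"z": 0,"spin": 0,"claw": 47},
    {"x": 0,"y": 0,"z": 40,"spin": 0,"claw": 47},
    {"x": 0,"y": 0,"z": 90,"spin": 0,"claw": 47},
    {"x": 0,"y": 0,"z": 120,"spin": 0,"claw": 47},
    {"x": 0,"y": 0,"z": 120,"spin": 0,"claw": 47},
  ],
)

```text
clock: 18.65
tcp_pos: [0.5932, -0.1922, 0.1723]
ee_rot: [3.136, 0.099, 0.014]
force: [0.4, -0.5, 0.3]
gripper_width: 0.0465
grip_force: 0.0
```

```bash
python3 look.py w8; cat > chk.py <<'E'
import sys
from fit import *
w,im=load(sys.argv[1]); k=sys.argv[2]; y=float(sys.argv[3]); z=float(sys.argv[4])/1000
c,s=np.cos(.062),np.sin(.062); x0=np.array([.592-s*y/1000,-.226+c*y/1000,z])
u=proj(w,x0); m=mask(im,(int(u[1]),int(u[0])),'g')
p,e=fit(k,[(w,m)],[*x0,.062],False); d=(p[:2]-[.592,-.226])*1000
print('local x,y',(c*d[0]+s*d[1]).round(1),(-s*d[0]+c*d[1]).round(1),'yaw',p[3].round(3),'err',round(e,3))
E
python3 chk.py w8 long 36 41
```

```text
18.65 [ 0.5932 -0.1922  0.1723] [3.136 0.099 0.014] [ 0.4 -0.5  0.3]
local x,y -0.2 36.1 yaw 0.061 err 0.044
```

Long tube seated, (0, 36.1) mm in the rack. Next is the short tube.

Emit:
send_rows(
  commands=[
    {"x": -40,"y": -20,"z": 0,"spin": -0.04,"claw": 50},
    {"x": -80,"y": -40,"z": 0,"spin": -0.08,"claw": 50},
    {"x": -120,"y": -60,"z": 0,"spin": -0.108,"claw": 50},
    {"x": -169,"y": -89,"z": 0,"spin": -0.108,"claw": 50},
    {"x": -169,"y": -89,"z": -40,"spin": -0.108,"claw": 50},
    {"x": -169,"y": -89,"z": -80,"spin": -0.108,"claw": 50},
    {"x": -169,"y": -89,"z": -97,"spin": -0.108,"claw": 50},
    {"x": -169,"y": -89,"z": -97,"spin": -0.108,"claw": 50},
  ],
)

```text
clock: 19.5
tcp_pos: [0.4178, -0.2775, 0.0663]
ee_rot: [-3.135, 0.072, 0.01]
force: [-0.3, -0.1, -0.5]
gripper_width: 0.0493
grip_force: 0.0
```

Emit:
send_rows(
  commands=[
    {"x": 0,"y": 0,"z": 0,"spin": 0,"claw": 50},
    {"x": 0,"y": 0,"z": 0,"spin": 0,"claw": 50},
  ],
)

```text
clock: 19.7
tcp_pos: [0.4214, -0.28, 0.0704]
ee_rot: [3.14, -0.07, 0.001]
force: [-0.4, 0.4, 0.0]
gripper_width: 0.0501
grip_force: 0.0
```

Emit:
send_rows(
  commands=[
    {"x": -1,"y": 0,"z": -25,"spin": 0,"claw": 50},
    {"x": -1,"y": 0,"z": -52,"spin": 0,"claw": 50},
    {"x": -1,"y": 0,"z": -52,"spin": 0,"claw": 10},
    {"x": -1,"y": 0,"z": -52,"spin": 0,"claw": 10},
    {"x": -1,"y": 0,"z": -52,"spin": 0,"claw": 10},
    {"x": -1,"y": 0,"z": -52,"spin": 0,"claw": 10},
    {"x": -1,"y": 0,"z": -52,"spin": 0,"claw": 10},
    {"x": -1,"y": 0,"z": -52,"spin": 0,"claw": 10},
  ],
)

```text
clock: 20.5
tcp_pos: [0.4201, -0.28, 0.0184]
ee_rot: [3.14, -0.071, 0.001]
force: [-0.2, 0.2, 0.1]
gripper_width: 0.025
grip_force: 58.9
```

Emit:
send_rows(
  commands=[
    {"x": 0,"y": 0,"z": 20,"spin": 0,"claw": 10},
    {"x": 0,"y": 0,"z": 45,"spin": 0.04,"claw": 10},
    {"x": 0,"y": 0,"z": 75,"spin": 0.08,"claw": 10},
    {"x": 0,"y": 0,"z": 100,"spin": 0.107,"claw": 10},
    {"x": 0,"y": 0,"z": 110,"spin": 0.107,"claw": 10},
    {"x": 0,"y": 0,"z": 110,"spin": 0.107,"claw": 10},
  ],
)

```text
clock: 21.1
tcp_pos: [0.4206, -0.2804, 0.129]
ee_rot: [3.138, 0.096, 0.004]
force: [0.7, -0.3, -1.4]
gripper_width: 0.0252
grip_force: 59.0
```

Emit:
send_rows(
  commands=[
    {"x": 40,"y": 4,"z": 0,"spin": 0,"claw": 10},
    {"x": 80,"y": 8,"z": 0,"spin": 0,"claw": 10},
    {"x": 120,"y": 12,"z": 0,"spin": 0,"claw": 10},
    {"x": 160,"y": 17,"z": 0,"spin": 0,"claw": 10},
    {"x": 174,"y": 18.5,"z": -15,"spin": 0,"claw": 10},
    {"x": 174,"y": 18.5,"z": -35,"spin": 0,"claw": 10},
    {"x": 174,"y": 18.5,"z": -45,"spin": 0,"claw": 10},
    {"x": 174,"y": 18.5,"z": -45,"spin": 0,"claw": 10},
  ],
)

```text
clock: 21.9
tcp_pos: [0.5913, -0.2599, 0.0794]
ee_rot: [-3.137, -0.096, 0.009]
force: [-0.9, 1.3, -0.6]
gripper_width: 0.0248
grip_force: 59.0
```

Emit:
send_rows(
  commands=[
    {"x": 0,"y": 0,"z": 0,"spin": 0,"claw": 10},
    {"x": 0,"y": 0,"z": 0,"spin": 0,"claw": 10},
  ],
)

```text
clock: 22.1
tcp_pos: [0.5939, -0.2616, 0.0834]
ee_rot: [3.14, 0.096, 0.001]
force: [0.2, -0.4, -1.0]
gripper_width: 0.0251
grip_force: 59.0
```

Emit:
send_rows(
  commands=[
    {"x": 0,"y": 0,"z": -15,"spin": 0,"claw": 10},
    {"x": 0,"y": 0,"z": -30,"spin": 0,"claw": 10},
    {"x": 0,"y": 0,"z": -36,"spin": 0,"claw": 10},
    {"x": 0,"y": 0,"z": -36,"spin": 0,"claw": 10},
    {"x": 0,"y": 0,"z": -36,"spin": 0,"claw": 10},
  ],
)

```text
clock: 22.6
tcp_pos: [0.5932, -0.2619, 0.0461]
ee_rot: [3.139, 0.097, -0.002]
force: [-1.8, -3.4, 1.2]
gripper_width: 0.0245
grip_force: 59.2
```

Emit:
send_rows(
  commands=[
    {"x": 0,"y": 0,"z": 0,"spin": 0,"claw": 30},
    {"x": 0,"y": 0,"z": 0,"spin": 0,"claw": 46},
    {"x": 0,"y": 0,"z": 0,"spin": 0,"claw": 46},
    {"x": 0,"y": 0,"z": 0,"spin": 0,"claw": 46},
    {"x": 0,"y": 0,"z": 40,"spin": 0,"claw": 46},
    {"x": 0,"y": 0,"z": 90,"spin": 0,"claw": 46},
    {"x": 0,"y": 0,"z": 120,"spin": 0,"claw": 46},
    {"x": 0,"y": 0,"z": 120,"spin": 0,"claw": 46},
  ],
)

```text
clock: 23.4
tcp_pos: [0.5971, -0.2628, 0.1724]
ee_rot: [3.135, 0.097, 0.014]
force: [0.5, -0.1, 0.2]
gripper_width: 0.0462
grip_force: 0.0
```

```bash
python3 look.py w9; python3 chk.py w9 long 36 41;python3 chk.py w9 short -36 41
```

```text
23.4 [ 0.5971 -0.2628  0.1724] [3.135 0.097 0.014] [ 0.5 -0.1  0.2]
local x,y -1.0 35.8 yaw 0.069 err 0.153
local x,y 0.1 -36.3 yaw 0.049 err 0.044
```

Both tubes are seated and centred. Now a closer look at the pad.

Emit:
send_rows(
  commands=[
    {"x": -40,"y": -17,"z": 0,"spin": -0.03,"claw": 46},
    {"x": -80,"y": -34,"z": 0,"spin": -0.062,"claw": 46},
    {"x": -120,"y": -50,"z": 0,"spin": -0.062,"claw": 46},
    {"x": -160,"y": -66,"z": 0,"spin": -0.062,"claw": 46},
    {"x": -199,"y": -83,"z": 0,"spin": -0.062,"claw": 46},
    {"x": -199,"y": -83,"z": -20,"spin": -0.062,"claw": 60},
    {"x": -199,"y": -83,"z": -20,"spin": -0.062,"claw": 60},
    {"x": -199,"y": -83,"z": -20,"spin": -0.062,"claw": 60},
  ],
)

```text
clock: 24.25
tcp_pos: [0.3943, -0.3433, 0.1457]
ee_rot: [-3.139, 0.001, 0.003]
force: [-1.0, 0.4, 0.4]
gripper_width: 0.0601
grip_force: 0.0
```

Emit:
send_rows(
  commands=[
    {"x": 0,"y": 0,"z": 0,"spin": 0,"claw": 60},
    {"x": 0,"y": 0,"z": 0,"spin": 0,"claw": 60},
  ],
)

```text
clock: 24.45
tcp_pos: [0.3957, -0.3441, 0.1471]
ee_rot: [3.141, 0.002, 0.001]
force: [0.3, 0.2, -0.9]
gripper_width: 0.0598
grip_force: 0.0
```

```bash
python3 look.py w10 pad; python3 - <<'E'
from fit import *
w,im=load('w10'); u=proj(w,[.396,-.344,.009]).astype(int); print(u)
c=im[max(0,u[1]-75):u[1]+75,u[0]-75:u[0]+75]; cv2.imwrite('pics/w10c.png',cv2.resize(c,None,fx=4,fy=4)); print(max(0,u[1]-75),u[0]-75)
h=cv2.cvtColor(im,cv2.COLOR_BGR2HSV); print(h[u[1]-3:u[1]+4:3,u[0]-9:u[0]+10:6])
E
```

```text
24.45 [ 0.3957 -0.3441  0.1471] [3.141e+00 2.000e-03 1.000e-03] [ 0.3  0.2 -0.9]
pad [(0.65, array([227., 320.]), array([ 0.3956, -0.3425])), (0.44, array([223., 617.]), array([ 0.3992, -0.5744]))]
[321 225]
150 246
[[[ 16  25 227]
  [ 20  22 231]
  [ 19  23 233]
  [ 19  17 241]]

 [[ 20  25 225]
  [ 14  30 232]
  [ 11  39 231]
  [ 13  30 229]]

 [[ 18  25 224]
  [ 12  37 230]
  [ 19  24 223]
  [ 13  33 226]]]
```

View pics/w10c.png

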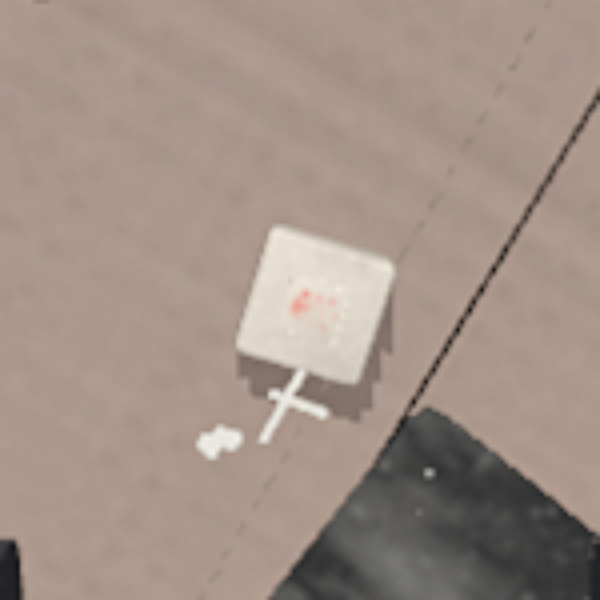

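The crop shows the pad with corners at (273,226), (395,265), (358,384) and (237,350), turned about -0.31 rad. The white marks beside it are flat on the table.

```bash
python3 - <<'E'
from fit import *
w,_=load('w10')
P=np.array([onz(w,(150+r/4,246+c/4),.009) for c,r in [(273,226),(395,265),(358,384),(237,350)]]); print(P.round(4),P.mean(0).round(4))
for i in range(4): d=P[(i+1)%4]-P[i]; print(np.hypot(*d[:2]).round(4),np.arctan2(d[1],d[0]).round(3)%(np.pi/2)-np.pi/2)
E
```

```text
[[ 0.4114 -0.3383  0.009 ]
 [ 0.4037 -0.3621  0.009 ]
 [ 0.3793 -0.3552  0.009 ]
 [ 0.3864 -0.331   0.009 ]] [ 0.3952 -0.3467  0.009 ]
0.025 -0.31320367320510334
0.0253 -0.2785926535897931
0.0251 -0.2847963267948965
0.026 -0.2829999999999999
```

Emit:
send_rows(
  commands=[
    {"x": -1,"y": -2.5,"z": -30,"spin": -0.13,"claw": 50},
    {"x": -1,"y": -2.5,"z": -60,"spin": -0.25,"claw": 50},
    {"x": -1,"y": -2.5,"z": -90,"spin": -0.29,"claw": 50},
    {"x": -1,"y": -2.5,"z": -110,"spin": -0.29,"claw": 50},
    {"x": -1,"y": -2.5,"z": -125,"spin": -0.29,"claw": 50},
    {"x": -1,"y": -2.5,"z": -134,"spin": -0.29,"claw": 50},
    {"x": -1,"y": -2.5,"z": -134,"spin": -0.29,"claw": 50},
    {"x": -1,"y": -2.5,"z": -134,"spin": -0.29,"claw": 50},
  ],
)

```text
clock: 25.35
tcp_pos: [0.3942, -0.3469, 0.0132]
ee_rot: [3.108, -0.454, 0.001]
force: [-0.0, -0.2, -0.2]
gripper_width: 0.0498
grip_force: 0.0
```

Emit:
send_rows(
  commands=[
    {"x": 0,"y": 0,"z": 0,"spin": 0,"claw": 32},
    {"x": 0,"y": 0,"z": 0,"spin": 0,"claw": 32},
    {"x": 0,"y": 0,"z": 0,"spin": 0,"claw": 32},
  ],
)

```text
clock: 25.65
tcp_pos: [0.3941, -0.347, 0.0134]
ee_rot: [3.108, -0.454, 0.001]
force: [1.2, -0.2, -0.1]
gripper_width: 0.032
grip_force: 0.0
```

Emit:
send_rows(
  commands=[
    {"x": 0,"y": 0,"z": 0,"spin": 0,"claw": 18},
    {"x": 0,"y": 0,"z": 0,"spin": 0,"claw": 18},
    {"x": 0,"y": 0,"z": 0,"spin": 0,"claw": 18},
    {"x": 0,"y": 0,"z": 0,"spin": 0,"claw": 18},
    {"x": 0,"y": 0,"z": 0,"spin": 0,"claw": 18},
  ],
)

```text
clock: 26.15
tcp_pos: [0.394, -0.347, 0.0136]
ee_rot: [3.108, -0.454, 0.001]
force: [-1.0, 0.5, 7.0]
gripper_width: 0.0239
grip_force: 58.8
```

Emit:
send_rows(
  commands=[
    {"x": 0,"y": 0,"z": 20,"spin": 0,"claw": 18},
    {"x": 0,"y": 0,"z": 50,"spin": 0,"claw": 18},
    {"x": 0,"y": 0,"z": 80,"spin": 0,"claw": 18},
    {"x": 0,"y": 0,"z": 100,"spin": 0,"claw": 18},
    {"x": 0,"y": 0,"z": 110,"spin": 0,"claw": 18},
    {"x": 0,"y": 0,"z": 110,"spin": 0,"claw": 18},
  ],
)

```text
clock: 26.75
tcp_pos: [0.3944, -0.3474, 0.124]
ee_rot: [3.107, -0.454, 0.003]
force: [0.3, 0.0, -0.6]
gripper_width: 0.0234
grip_force: 59.2
```

Emit:
send_rows(
  commands=[
    {"x": 30,"y": -9,"z": 0,"spin": 0.12,"claw": 18},
    {"x": 60,"y": -18,"z": 0,"spin": 0.24,"claw": 18},
    {"x": 95,"y": -27,"z": 0,"spin": 0.36,"claw": 18},
    {"x": 130,"y": -36,"z": 0,"spin": 0.48,"claw": 18},
    {"x": 161.5,"y": -44,"z": -5,"spin": 0.6,"claw": 18},
    {"x": 161.5,"y": -44,"z": -30,"spin": 0.62,"claw": 18},
    {"x": 161.5,"y": -44,"z": -50,"spin": 0.62,"claw": 18},
    {"x": 161.5,"y": -44,"z": -50,"spin": 0.62,"claw": 18},
  ],
)

```text
clock: 27.55
tcp_pos: [0.5526, -0.3882, 0.0676]
ee_rot: [-3.092, -0.515, 0.009]
force: [-0.4, -0.3, -0.4]
gripper_width: 0.0234
grip_force: 59.3
```

Emit:
send_rows(
  commands=[
    {"x": 0,"y": 0,"z": 0,"spin": 0,"claw": 18},
    {"x": 0,"y": 0,"z": 0,"spin": 0,"claw": 18},
  ],
)

```text
clock: 27.75
tcp_pos: [0.5555, -0.3911, 0.0733]
ee_rot: [3.099, 0.515, 0.001]
force: [-0.6, -1.0, -0.7]
gripper_width: 0.0238
grip_force: 59.3
```

```bash
python3 look.py w11
```

```text
27.75 [ 0.5555 -0.3911  0.0733] [3.099e+00 5.150e-01 1.000e-03] [-0.6 -1.  -0.7]
```

View pics/w11.png

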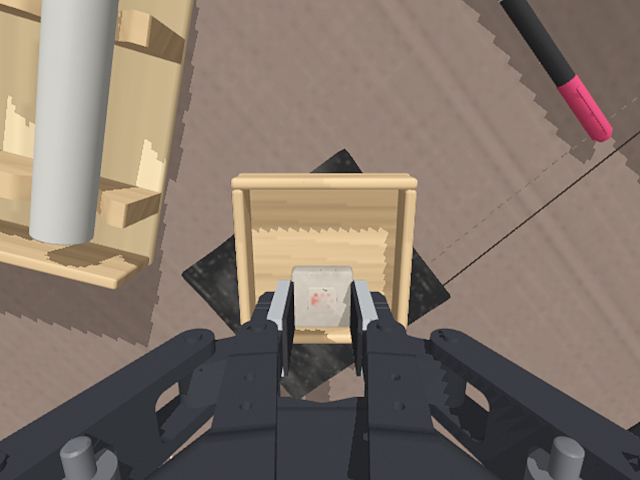

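The pad is held at (322,295), over the tray's middle and square with it. I'll lower it to the 6 mm floor and release.

Emit:
send_rows(
  commands=[
    {"x": 0,"y": 0,"z": -20,"spin": 0,"claw": 18},
    {"x": 0,"y": 0,"z": -40,"spin": 0,"claw": 18},
    {"x": 0,"y": 0,"z": -50,"spin": 0,"claw": 18},
    {"x": 0,"y": 0,"z": -52,"spin": 0,"claw": 18},
    {"x": 0,"y": 0,"z": -52,"spin": 0,"claw": 18},
  ],
)

```text
clock: 28.3
tcp_pos: [0.5555, -0.391, 0.0213]
ee_rot: [3.099, 0.515, 0.001]
force: [0.4, -0.5, -0.1]
gripper_width: 0.0238
grip_force: 59.3
```

Emit:
send_rows(
  commands=[
    {"x": 0,"y": 0,"z": 0,"spin": 0,"claw": 34},
    {"x": 0,"y": 0,"z": 0,"spin": 0,"claw": 34},
    {"x": 0,"y": 0,"z": 0,"spin": 0,"claw": 34},
    {"x": 0,"y": 0,"z": 30,"spin": 0,"claw": 34},
    {"x": 0,"y": 0,"z": 75,"spin": 0,"claw": 34},
    {"x": 0,"y": 0,"z": 125,"spin": 0,"claw": 34},
    {"x": -40,"y": 20,"z": 170,"spin": 0,"claw": 34},
    {"x": -80,"y": 40,"z": 220,"spin": 0,"claw": 34},
  ],
)

```text
clock: 29.1
tcp_pos: [0.4935, -0.3599, 0.2203]
ee_rot: [3.098, 0.516, 0.002]
force: [0.6, 0.5, -0.3]
gripper_width: 0.0339
grip_force: 0.0
```

Emit:
send_rows(
  commands=[
    {"x": -10,"y": 30,"z": 30,"spin": -0.15,"claw": 34},
    {"x": -10,"y": 70,"z": 40,"spin": -0.3,"claw": 34},
    {"x": -10,"y": 100,"z": 40,"spin": -0.328,"claw": 34},
    {"x": -10,"y": 100,"z": 40,"spin": -0.328,"claw": 34},
    {"x": -10,"y": 100,"z": 40,"spin": -0.328,"claw": 34},
    {"x": -10,"y": 100,"z": 40,"spin": -0.328,"claw": 34},
  ],
)

```text
clock: 29.7
tcp_pos: [0.4838, -0.2607, 0.2583]
ee_rot: [3.141, 0.003, 0.0]
force: [-0.2, -0.9, 0.0]
gripper_width: 0.034
grip_force: 0.0
```

```bash
python3 look.py w12 pad; python3 - <<'E'
from h import *
cv2.imwrite('pics/scene1.png',env.get_image('scene'))
E
```

```text
29.7 [ 0.4838 -0.2607  0.2583] [3.141e+00 3.000e-03 0.000e+00] [-0.2 -0.9  0. ]
pad [(0.6, array([134., 444.]), array([ 0.5552, -0.3865]))]
```

View pics/w12.png

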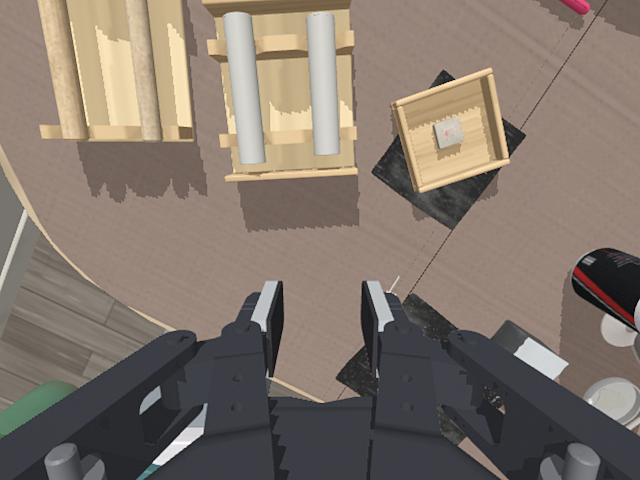

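The picture shows the pad at (448,132) in the tray, both tubes and both dowels seated in their notches, and the can still standing. I'll hand in.

```bash
python3 -c "
from cell import env
print(env.sign_off())"
```

```text
the job is handed in; nothing more can be done
None
```

The job is handed in at about 30 s on the robot's clock: both dowels and both tubes lie centred in their own notches, the pad is in the tray, and the can was left standing untouched.

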